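Close up the bench steam cleaner

TASK

The steam cleaner has just been refilled and its brass filler plug is only started in its thread. Screw the plug in clockwise until it goes firmly snug in its taper, without forcing it further, and only then throw the heater lever over to on, away from the robot. Leave everything else on the bench and on top of the cleaner where it is.

Things in the scene. Friction and masses are not known exactly. Their poses are not given: they have to be found in the camera images.
- steamer: Bench steam cleaner, fixed: steel box 200 (x) by 280 (y) by 140 mm high, front to -x, towards the robot. Origin: centre of its underside, z up. On its top, in its frame: filler plug at (0, 80) mm on a steel boss, heater lever's block (70 x 50 x 25 mm) at (20, -85), round brass relief valve (32 mm across, no bar, top at 172 mm) at (70, -5). Loose tweezers lie between plug and lever.
- plug_grip (a point): Brass filler plug: round flange 38 mm across (top 168 mm above the bench) with one upright flat bar to grip: 36 mm long (this point's x), 12 mm thick (its y), top 203 mm above the bench; free space 60 mm around it. The point is on the vertical screw axis, in the bar, 192 mm above the bench, z up. Screws in clockwise seen from above; does not visibly sink.
- seal (a point): The plug's sealing cone, hidden in the boss. The plug runs at 0.05 N m for an unknown 0.7 to 2.1 rad (no bar angle tells it); then the taper bites: torque climbs to 0.30 N m within 0.1 rad, then by 0.4 N m per rad. Snug is 0.36 to 0.57 N m (aim for 0.45); beyond, the thread strips. Let go, the bar springs back 0.1 to 0.2 rad but stays snug. The point sinks under 1 mm: go by torque.
- heater_tip (a point): Centre of the 26 mm black ball on the heater's toggle lever, 80 mm from its pivot on a 10 mm rod. Pivot: in the cleaner's frame at (20, -85, 162) mm, turning about its y axis. Off: the ball leans to the front (-x of the cleaner), 232 mm above the bench; on: just as far to the back (+x), 77 mm away.
- heater (a joint): Heater lever angle, rad: 0 = off (leaning to the cleaner's front, -x), 1.0 = fully on (leaning to the back, +x). Friction 0.06 N m; it stays where it is left; on counts from 0.85.
- tweezers: Steel tweezers 120 mm long lying on top of the steam cleaner. Bystander; leave it alone. Origin: centre of its underside.
- mug: White mug, 80 mm across, 95 mm high. Bystander; leave it alone. Origin: centre of its underside.
- file_block: Dark wooden block 70 x 160 x 45 mm with upright needle files up to 170 mm high. Bystander; leave it alone. Origin: centre of its underside.
- ring_stick: Steel ring mandrel standing upright, 48 mm foot, 160 mm high. Bystander; leave it alone. Origin: centre of its underside.
- polish: Amber jar, 56 mm across, 60 mm high. Bystander; leave it alone. Origin: centre of its underside.
- solder_block: Pale soldering block 100 x 70 x 25 mm. Bystander; leave it alone. Origin: centre of its underside.
- parts_tray: Low wooden tray 140 x 100 x 25 mm. Bystander; leave it alone. Origin: centre of its underside.
- scraper: Wood-handled scraper 170 mm long, lying. Bystander; leave it alone. Origin: centre of its underside.

How it is judged:
By the outcome, as a careful person would: the job done as asked, in the order asked, and still so for the second after the job is handed in, with the robot touching nothing.
It also fails if it takes over 72 s, if anything falls off the work surface, if the arm or the gripper's body presses on something with over 40 N, if the wrist force passes 120 N, or if a joint passes its speed limit or range.

ROBOT

A 6-joint arm with a two-finger parallel gripper is mounted at the origin on the work surface. World frame = base frame: x ahead of the robot, y to its left, z up, the work surface at z = 0. Lengths are in m, angles in degrees, forces in N, time in s.
With the tool pointing down it reaches from about 0.35 to 0.725 m from the base axis. Payload 6 kg.
Tool frame: the origin (TCP) lies midway between the tips of the shut fingers; the grasp point (between the pads) lies robot.grasp_offset behind it (robot.grasp_offset is the distance from the TCP to the grasp point, in m); z points along the fingers, y is the line along which they close (so a half turn about z gives the same grasp; the last joint's range is limited). The gripper opens to 85 mm and grips with 20 to 120 N. Pads are 22 mm wide; open, the fingers measure 114 mm over their backs; the gripper's body (76 mm by 85 mm) begins 54 mm behind the grasp point. The pads swing forward as they close: fully open they stand 13 mm farther back than shut.
Start: joints at [-52.099, 2.303, 4.859, 0, -92.561, -19.12], TCP at [0.193, -0.568, 0.231] pointing down, gripper open.
Joint ranges: [-146.85, 146.85], [-73.84, 115.35], [-62.03, 85.46], [-188.31, 113.3], [-161.28, -10.13], [-171.36, 171.36]. Speed limits (degrees/s): [147.25, 147.25, 172.46, 180, 180, 180].

INTERFACE

Orientations are given as a 3x3 rotation matrix whose columns are the frame's x, y, z axes.
In Python, from workcell import robot gives the robot as it stands. The module is installed in compiled form; this text tells all that it offers.
- The arm moves only by the shell command python3 -m crank 'ROWS' [OPENING] [FORCE]. ROWS is JSON, a list of rows, each a list of 2 entries, a list of its own where there are three numbers: the shift along the tool's x, y, z in mm, then the turn, a rotation vector about the tool's x, y, z in rad. In form: [[[x, y, z], [ax, ay, az]], ...]. A call has 1 to 20 rows; each row shifts and turns the commanded pose from where the row before left it, along the tool's axes as they then stand; what a row does not reach is not made up. A row lasts 1/10 s, in which the tool goes at most 50 mm and 8.59 degrees, less where a joint would pass 70% of its speed; a pose out of reach is approached as far as the arm can. A call with a gripper value outside its range is refused whole. OPENING is the finger opening in mm, from 0 to 85.4, set as the call begins (- or left out, the last holds). The fingers move at their own pace and stop on an object; FORCE is the grip in N (left out, the last holds). Time passes only in rows, so rows that do not move let the fingers close. It gives the time, the measured TCP pose, the force, the opening and the grip force at its end, in the units of the state.
- robot.read_state(): the state, without advancing time (a new reading comes with each control period).
- robot.capture(name): name is "side" or "top" or "wrist"; returns a dict with "img" (420x560x3 uint8, blue, green, red), "range_z" (420x560 float32, m along the optical axis (not along the pixel's ray), 0 where there is no reading), "intrinsics" (3x3 intrinsics, pixels), "D" ([k1, k2, p1, p2, k3] as OpenCV has them; the pictures are not rectified), "world_from_camera" (4x4, takes a point from camera to world coordinates). Camera axes: x right, y up, looking along -z (the intrinsics and any distortion apply to the point x, -y, -z); pixel columns grow to the right and rows downward; lengths in m; the calibration is good to about 2 mm. A picture is of the moment at which its call begins.
- robot.hand_in(): hands the job in; it is judged then, once.
The state is a dict: "t": time; "joints": joint angles; "qvel": joint speeds; "joint_efforts": joint torques, N m; "tcp_pos": TCP position; "ee_rot": TCP orientation; "force": force on the tool from outside, world axes, zero at the start; "torque": the same for the moment, N m; "finger_gap": finger opening in m; "finger_force": force on a finger pad.
Only numpy, scipy, OpenCV 4.12 (cv2) and the standard library are available. Lean on these libraries where they do the work, as an engineer would, in place of code of your own. Each camera call takes 0.05 s, during which the arm holds its last target. There are 200 camera calls.

## Working session

There is one attempt and no reset: what is moved stays moved. The work goes in short steps, Python scripts to look and compute and a shell command to move; the robot and the scene stay as the last step left them, time stands still between calls to the robot, and variables do not carry over. Pictures are saved under pics/ and viewed, at most 10 in all, crops included, and the job is handed in when it is done.

```bash
mkdir -p pics; cat > h.py <<'E'
import numpy as np, cv2
from workcell import robot
def cap(n):
    c=robot.capture(n); return c
def pts(c):
    # world point per pixel from range image
    h,w=c["range_z"].shape
    u,v=np.meshgrid(np.arange(w),np.arange(h))
    p=cv2.undistortPoints(np.stack([u,v],-1).reshape(-1,1,2).astype(np.float64),c["intrinsics"],np.array(c["D"],float)).reshape(h,w,2)
    z=c["range_z"]
    P=np.stack([p[...,0]*z,-p[...,1]*z,-z,np.ones_like(z)],-1)
    return (P@np.array(c["world_from_camera"]).T)[...,:3]
E
python3 - <<'E'
from h import *
for n in("top","side"):
    c=cap(n); cv2.imwrite(f"pics/{n}0.png",c["img"]); np.savez(f"{n}0.npz",img=c["img"],P=pts(c),z=c["range_z"])
    print(n,np.round(c["world_from_camera"],3).tolist(),c["intrinsics"][0][0])
s=robot.read_state(); print({k:np.round(v,3).tolist() for k,v in s.items()}, robot.grasp_offset)
E
```

```text
top [[0.026, 0.984, -0.177, 0.271], [-1.0, 0.026, -0.001, -0.019], [0.004, 0.177, 0.984, 1.58], [0.0, 0.0, 0.0, 1.0]] 390.69352419141313
side [[-0.939, 0.203, -0.278, 0.145], [-0.344, -0.594, 0.727, 0.92], [-0.018, 0.778, 0.628, 0.964], [0.0, 0.0, 0.0, 1.0]] 399.64697795405726
{'t': 0.1, 'joints': [-52.099, 2.337, 4.806, -0.023, -92.563, -19.121], 'qvel': [-0.138, -0.002, 0.079, 0.026, -0.024, 0.036], 'joint_efforts': [-0.005, -36.934, 34.828, 6.952, -0.005, 0.0], 'tcp_pos': [0.193, -0.568, 0.23], 'ee_rot': [[-0.947, -0.322, -0.001], [-0.322, 0.947, 0.002], [0.0, 0.002, -1.0]], 'force': [-0.055, 0.502, 0.323], 'torque': [0.017, -0.002, -0.033], 'finger_force': 0.0, 'finger_gap': 0.086} 0.0187
```

View pics/top0.png

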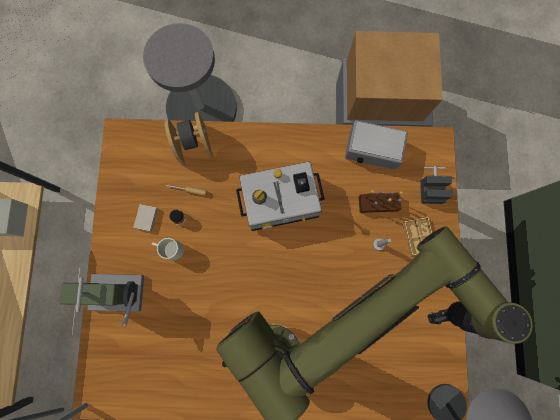

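View pics/side0.png

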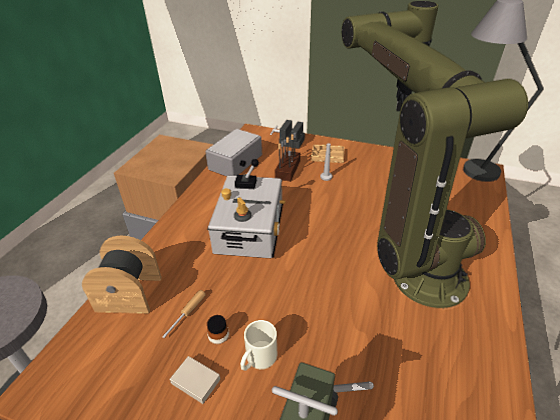

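The top view shows the cleaner near (280,195), with the plug at (260,196), relief valve at (278,174), lever at (301,182) and tweezers at (279,197). In the side view the plug is at (242,208) and the lever ball at about (254,163).

```bash
python3 - <<'E'
from h import *
d=np.load("top0.npz");P=d["P"]
m=np.zeros(P.shape[:2],bool);m[155:235,230:330]=1
t=m&(abs(P[...,2]-.14)<.008)
k=cv2.morphologyEx(t.astype(np.uint8),cv2.MORPH_OPEN,np.ones((3,3)))
n,l,s,_=cv2.connectedComponentsWithStats(k);i=1+np.argmax(s[1:,4]);print(s[i])
q=P[l==i][:,:2].astype(np.float32)
r=cv2.minAreaRect(q*1000);print(r)
(cx,cy),(w,h),a=r
b=cv2.boxPoints(r);print(b)
for e in range(4):print(b[e],np.degrees(np.arctan2(*(b[(e+1)%4]-b[e])[::-1])),np.linalg.norm(b[(e+1)%4]-b[e]))
for n in("top","side"):
    D=np.load(n+"0.npz");Q=D["P"]
    near=np.hypot(Q[...,0]-cx/1000,Q[...,1]-cy/1000)<.2
    hi=(near&(Q[...,2]>.155)).astype(np.uint8)
    N,L,S,C=cv2.connectedComponentsWithStats(hi)
    for j in range(1,N):
        if S[j,4]>4:
            z=Q[L==j]; print(n,S[j,4],C[j].round(),z.mean(0).round(4),z[:,2].max().round(3), z[z[:,2]>z[:,2].max()-.012].mean(0).round(4))
E
```

```text
[ 241  163   80   62 3135]
((606.9864501953125, -12.979171752929688), (200.199462890625, 278.6910095214844), 12.740851402282715)
[[ 478.6199   100.85914]
 [ 540.08295 -170.96982]
 [ 735.353   -126.81748]
 [ 673.88995  145.01147]]
[478.6199  100.85914] -77.25913 278.691
[ 540.08295 -170.96982] 12.740851 200.1995
[ 735.353   -126.81748] 102.74086 278.69104
[673.88995 145.01147] -167.25914 200.19945
top 60 [277. 173.] [ 0.6741 -0.0023  0.1694] 0.178 [ 0.6754 -0.002   0.1708]
top 250 [301. 182.] [ 0.6413 -0.0898  0.1787] 0.249 [ 0.6097 -0.0992  0.2434]
top 96 [259. 195.] [0.5854 0.0635 0.181 ] 0.208 [0.5892 0.0643 0.2019]
side 290 [247. 176.] [ 0.6388 -0.0857  0.181 ] 0.247 [ 0.6119 -0.0939  0.2411]
side 71 [225. 193.] [0.6761 0.0046 0.1676] 0.176 [0.6769 0.0031 0.1705]
side 147 [241. 207.] [0.59   0.0712 0.181 ] 0.205 [0.59   0.0689 0.2008]
```

```bash
python3 -m crank '[[[-36,29.5,-6],[0,0,0]],[[-36,29.5,-6],[0,0,0]],[[-36,29.5,-6],[0,0,0]],[[-36,29.5,-6],[0,0,0]],[[-36,29.5,-6],[0,0,0]],[[-36,29.5,-6],[0,0,0]],[[-36,29.5,-6],[0,0,0]],[[-36,29.5,-6],[0,0,0]],[[-36,29.5,-6],[0,0,0]],[[-36,29.5,-6],[0,0,0]],[[-36,29.5,-6],[0,0,0]],[[-36,29.5,-6],[0,0,0]],[[-36,29.5,-6],[0,0,0]],[[-36,29.5,-6],[0,0,0]],[[-36,29.5,-6],[0,0,0]],[[-36,29.5,-6],[0,0,0]],[[0,0,0],[0,0,0]],[[0,0,0],[0,0,0]]]'
python3 - <<'E'
from h import *
c=cap("wrist"); cv2.imwrite("pics/w1.png",c["img"]); np.savez("w1.npz",img=c["img"],P=pts(c))
s=robot.read_state(); print({k:np.round(s[k],4).tolist() for k in("t","joints","tcp_pos","ee_rot","force","torque")})
E
```

```text
t: 1.9
tcp_pos: [0.5868, 0.0652, 0.3258]
ee_rot: [[-0.946, -0.323, -0.003], [-0.323, 0.946, -0.001], [0.003, -0.0, -1.0]]
force: [-0.8, -0.3, 0.6]
finger_gap: 0.0851
finger_force: 0.0
{'t': 1.95, 'joints': [25.7092, 2.6678, 15.2479, 0.0, -102.6564, -96.9066], 'tcp_pos': [0.5865, 0.0643, 0.3267], 'ee_rot': [[-0.9466, -0.3223, -0.0012], [-0.3223, 0.9466, -0.0006], [0.0013, -0.0002, -1.0]], 'force': [-0.2858, 0.2535, 0.2002], 'torque': [-0.0016, -0.0397, -0.0489]}
```

View pics/w1.png

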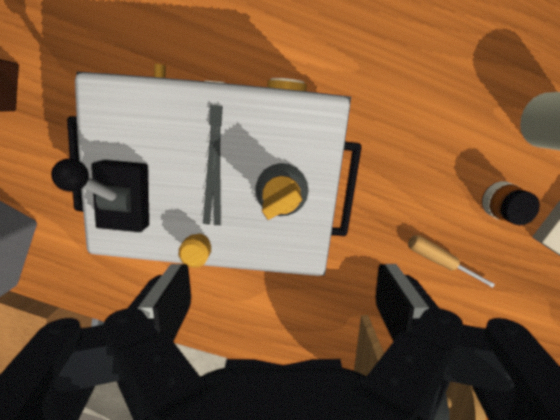

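The wrist view shows the plug bar at about (282,199), angled up to the right, with the ball at (70,174), tweezers at (214,165) and valve at (195,250).

```bash
python3 - <<'E'
from h import *
d=np.load("w1.npz");P=d["P"]
near=np.hypot(P[...,0]-.589,P[...,1]-.065)<.04
z=P[near&(P[...,2]>.195)]; print(len(z),z[:,2].max())
r=cv2.minAreaRect((z[:,:2]*1000).astype(np.float32));print(r)
a=z[:,:2]-z[:,:2].mean(0);w,v=np.linalg.eigh(a.T@a);ax=v[:,1];print(z.mean(0),"bar axis deg",np.degrees(np.arctan2(ax[1],ax[0])))
f=P[near&(abs(P[...,2]-.168)<.006)];print("flange",cv2.minEnclosingCircle((f[:,:2]*1000).astype(np.float32)))
b=P[(np.hypot(P[...,0]-.6076,P[...,1]+.1)<.04)&(P[...,2]>.222)];print("ball",b.mean(0),b[:,2].max())
# tool x yaw
R=robot.read_state()["ee_rot"];print("tool x yaw",np.degrees(np.arctan2(R[1][0],R[0][0])))
E
```

```text
19586 0.42495766564207904
((582.9679565429688, 62.03261184692383), (36.53955078125, 79.51802825927734), 27.747066497802734)
[0.57423799 0.06010931 0.404714  ] bar axis deg 109.35643909782043
flange ((589.081298828125, 64.64076232910156), 18.900020599365234)
ball [ 0.60809528 -0.09530475  0.23907374] 0.24585454766461842
tool x yaw -161.1973868841445
```

```bash
python3 - <<'E'
from h import *
d=np.load("w1.npz");P=d["P"]
near=np.hypot(P[...,0]-.589,P[...,1]-.065)<.04
z=P[near&(P[...,2]>.197)&(P[...,2]<.21)]
r=cv2.minAreaRect((z[:,:2]*1000).astype(np.float32));print(len(z),r,cv2.boxPoints(r))
a=z[:,:2]-z[:,:2].mean(0);w,v=np.linalg.eigh(a.T@a);ax=v[:,1];print(z.mean(0),"bar axis deg",np.degrees(np.arctan2(ax[1],ax[0])))
E
```

```text
571 ((589.3096923828125, 64.5848388671875), (12.384784698486328, 35.73360061645508), 50.91172409057617) [[571.5375    71.04378 ]
 [599.2731    48.513138]
 [607.0819    58.1259  ]
 [579.3463    80.65654 ]]
[0.58868984 0.06441213 0.20145779] bar axis deg 140.5955013826679
```

```bash
python3 -m crank '[[[0,0,0],[0,0,-0.142]],[[0,0,0],[0,0,-0.142]],[[0,0,0],[0,0,-0.142]],[[0,0,0],[0,0,-0.142]],[[0,0,0],[0,0,-0.142]],[[0,0,0],[0,0,-0.142]],[[0,0,0],[0,0,-0.142]],[[0,0,0],[0,0,-0.142]],[[0,0,0],[0,0,-0.142]],[[0,0,0],[0,0,-0.142]],[[0,0,0],[0,0,-0.142]],[[0,0,0],[0,0,-0.142]],[[0,0,0],[0,0,-0.142]],[[0,0,0],[0,0,-0.142]],[[0,0,0],[0,0,-0.142]],[[2,-2,25],[0,0,0]],[[0,0,25],[0,0,0]],[[0,0,25],[0,0,0]],[[0,0,0],[0,0,0]],[[0,0,0],[0,0,0]]]'
python3 - <<'E'
from h import *
s=robot.read_state(); print({k:np.round(s[k],4).tolist() for k in("t","joints","tcp_pos","ee_rot","force","torque","joint_efforts")})
R=s["ee_rot"];print("tool x yaw",np.degrees(np.arctan2(R[1][0],R[0][0])))
d=np.array([.5892,.0645,.175])-s["tcp_pos"];print("tool shift mm",(np.array(R).T@d*1000).round(1))
E
```

```text
t: 3.95
tcp_pos: [0.5891, 0.0634, 0.2536]
ee_rot: [[0.774, -0.633, 0.001], [-0.633, -0.774, -0.0], [0.001, -0.0, -1.0]]
force: [-0.6, -0.1, 0.3]
finger_gap: 0.0853
finger_force: 0.0
{'t': 3.95, 'joints': [25.5397, 1.3182, 6.1608, 0.0425, -94.7966, 25.223], 'tcp_pos': [0.5891, 0.0634, 0.2536], 'ee_rot': [[0.7745, -0.6326, 0.001], [-0.6326, -0.7745, -0.0003], [0.001, -0.0004, -1.0]], 'force': [-0.5581, -0.0749, 0.2616], 'torque': [-0.042, -0.0037, 0.0049], 'joint_efforts': [0.0579, -34.0223, 32.6507, 6.4546, 0.054, 0.0021]}
tool x yaw -39.24085227106209
tool shift mm [-0.7 -0.9 78.6]
```

```bash
python3 -m crank '[[[-0.7,-1,20],[0,0,0]],[[0,0,20],[0,0,0]],[[0,0,20],[0,0,0]],[[0,0,12],[0,0,0]],[[0,0,6],[0,0,0]],[[0,0,0],[0,0,0]]]'
python3 -m crank '[[[0,0,0],[0,0,0]],[[0,0,0],[0,0,0]],[[0,0,0],[0,0,0]],[[0,0,0],[0,0,0]],[[0,0,0],[0,0,0]],[[0,0,0],[0,0,0]],[[0,0,0],[0,0,0]],[[0,0,0],[0,0,0]]]' 0 80
cat > r.py <<'E'
from h import *
s=robot.read_state(); R=s["ee_rot"]
print("yaw",round(np.degrees(np.arctan2(R[1][0],R[0][0])),2),"j6",round(s["joints"][5],2),"T",np.round(s["torque"],3),"F",np.round(s["force"],1),"e6",round(s["joint_efforts"][5],3),"tcp",np.round(s["tcp_pos"],4),"gap",round(s["finger_gap"],4),"t",s["t"])
E
python3 r.py
```

```text
t: 4.55
tcp_pos: [0.5896, 0.0656, 0.1748]
ee_rot: [[0.775, -0.632, 0.0], [-0.632, -0.775, -0.0], [0.0, -0.0, -1.0]]
force: [-0.2, -0.1, 0.1]
finger_gap: 0.0855
finger_force: 0.0
t: 5.35
tcp_pos: [0.5892, 0.0653, 0.1747]
ee_rot: [[0.775, -0.632, -0.0], [-0.632, -0.775, -0.001], [0.0, 0.001, -1.0]]
force: [-3.5, -3.0, 4.4]
finger_gap: 0.0105
finger_force: 78.4
yaw -39.2 j6 25.11 T [-0.924  1.494 -0.026] F [-3.5 -3.   4.4] e6 0.019 tcp [0.5892 0.0653 0.1747] gap 0.0105 t 5.35
```

```bash
python3 -m crank '[[[0,0,0],[0,0,0.1]],[[0,0,0],[0,0,0.1]],[[0,0,0],[0,0,0.1]],[[0,0,0],[0,0,0.1]],[[0,0,0],[0,0,0.1]]]'; python3 r.py; python3 -m crank '[[[0,0,0],[0,0,0.05]],[[0,0,0],[0,0,0.05]]]'; python3 r.py
```

```text
t: 5.85
tcp_pos: [0.5895, 0.0655, 0.1748]
ee_rot: [[0.374, -0.928, 0.0], [-0.928, -0.374, -0.0], [0.001, -0.0, -1.0]]
force: [-3.1, -2.4, 3.5]
finger_gap: 0.0109
finger_force: 78.3
yaw -68.07 j6 -3.77 T [-0.88   0.897  0.053] F [-3.1 -2.4  3.5] e6 1.269 tcp [0.5895 0.0655 0.1748] gap 0.0109 t 5.85
t: 6.05
tcp_pos: [0.5895, 0.0655, 0.1747]
ee_rot: [[0.281, -0.96, 0.0], [-0.96, -0.281, -0.0], [0.001, -0.0, -1.0]]
force: [-3.0, -2.2, 3.1]
finger_gap: 0.0108
finger_force: 78.3
yaw -73.68 j6 -9.38 T [-0.911  0.842  0.107] F [-3.  -2.2  3.1] e6 0.577 tcp [0.5895 0.0655 0.1747] gap 0.0108 t 6.05
```

```bash
for i in 1; do
python3 -m crank '[[[0,0,0],[0,0,0.05]],[[0,0,0],[0,0,0.05]],[[0,0,0],[0,0,0.05]],[[0,0,0],[0,0,0]],[[0,0,0],[0,0,0]]]' >/dev/null; python3 r.py; python3 -m crank '[[[0,0,0],[0,0,0.05]],[[0,0,0],[0,0,0.05]],[[0,0,0],[0,0,0.05]],[[0,0,0],[0,0,0]],[[0,0,0],[0,0,0]]]' >/dev/null; python3 r.py; done
```

```text
yaw -82.08 j6 -17.79 T [-1.117  0.612 -0.003] F [-3.  -2.9  3.8] e6 -0.087 tcp [0.5897 0.0655 0.1747] gap 0.0107 t 6.55
yaw -90.65 j6 -26.35 T [-1.385  0.25   0.094] F [-1.  -4.7  4.3] e6 -0.081 tcp [0.5897 0.0655 0.1747] gap 0.0105 t 7.05
```

```bash
python3 -m crank '[[[0,0,0],[0,0,0.05]],[[0,0,0],[0,0,0.05]],[[0,0,0],[0,0,0.05]],[[0,0,0],[0,0,0]],[[0,0,0],[0,0,0]]]' >/dev/null; python3 r.py; python3 -m crank '[[[0,0,0],[0,0,0.05]],[[0,0,0],[0,0,0.05]],[[0,0,0],[0,0,0.05]],[[0,0,0],[0,0,0]],[[0,0,0],[0,0,0]]]' >/dev/null; python3 r.py
```

```text
yaw -99.23 j6 -34.93 T [-1.707 -0.238  0.068] F [ 1.1 -5.2  4.6] e6 -0.08 tcp [0.5898 0.0655 0.1747] gap 0.0107 t 7.55
yaw -107.85 j6 -43.55 T [-1.841 -0.439  0.004] F [ 0.7 -3.8  5.7] e6 -0.068 tcp [0.5899 0.0654 0.1747] gap 0.0108 t 8.05
```

```bash
python3 -m crank '[[[0,0,0],[0,0,0.05]],[[0,0,0],[0,0,0.05]],[[0,0,0],[0,0,0.05]],[[0,0,0],[0,0,0]],[[0,0,0],[0,0,0]]]' >/dev/null; python3 r.py; python3 -m crank '[[[0,0,0],[0,0,0.05]],[[0,0,0],[0,0,0.05]],[[0,0,0],[0,0,0.05]],[[0,0,0],[0,0,0]],[[0,0,0],[0,0,0]]]' >/dev/null; python3 r.py
```

```text
yaw -116.45 j6 -52.14 T [-1.953 -0.532 -0.027] F [ 1.3 -5.1  4. ] e6 -0.069 tcp [0.59   0.0654 0.1747] gap 0.0109 t 8.55
yaw -125.04 j6 -60.73 T [-1.996 -0.651  0.034] F [ 1.7 -5.1  4.1] e6 -0.069 tcp [0.59   0.0653 0.1747] gap 0.0103 t 9.05
```

```bash
python3 -m crank '[[[0,0,0],[0,0,0.05]],[[0,0,0],[0,0,0.05]],[[0,0,0],[0,0,0.05]],[[0,0,0],[0,0,0]],[[0,0,0],[0,0,0]]]' >/dev/null; python3 r.py; python3 -m crank '[[[0,0,0],[0,0,0.05]],[[0,0,0],[0,0,0.05]],[[0,0,0],[0,0,0.05]],[[0,0,0],[0,0,0]],[[0,0,0],[0,0,0]]]' >/dev/null; python3 r.py
```

```text
yaw -133.64 j6 -69.33 T [-2.136 -0.753  0.025] F [ 1.4 -5.2  3.7] e6 -0.07 tcp [0.5901 0.0652 0.1747] gap 0.0105 t 9.55
yaw -142.24 j6 -77.92 T [-2.26  -0.896  0.012] F [ 1.7 -6.   2.9] e6 -0.07 tcp [0.5901 0.0651 0.1747] gap 0.0107 t 10.05
```

```bash
python3 -m crank '[[[0,0,0],[0,0,0.05]],[[0,0,0],[0,0,0.05]],[[0,0,0],[0,0,0.05]],[[0,0,0],[0,0,0]],[[0,0,0],[0,0,0]]]' >/dev/null; python3 r.py; python3 -m crank '[[[0,0,0],[0,0,0.05]],[[0,0,0],[0,0,0.05]],[[0,0,0],[0,0,0.05]],[[0,0,0],[0,0,0]],[[0,0,0],[0,0,0]]]' >/dev/null; python3 r.py
```

```text
yaw -150.81 j6 -86.49 T [-2.365 -0.892  0.304] F [ 2.9 -6.7  3.3] e6 -0.327 tcp [0.5901 0.0651 0.1747] gap 0.0109 t 10.55
yaw -159.4 j6 -95.08 T [-2.57  -0.961  0.372] F [ 3.3 -6.   3.8] e6 -0.385 tcp [0.5902 0.065  0.1747] gap 0.0105 t 11.05
```

```bash
python3 -m crank '[[[0,0,0],[0,0,0.05]],[[0,0,0],[0,0,0.05]],[[0,0,0],[0,0,0.05]],[[0,0,0],[0,0,0]],[[0,0,0],[0,0,0]]]' >/dev/null; python3 r.py; python3 -m crank '[[[0,0,0],[0,0,0.05]],[[0,0,0],[0,0,0]],[[0,0,0],[0,0,0]]]' >/dev/null; python3 r.py
python3 - <<'E'
from h import *
T=[];e=[]
for i in range(6):
    cap("wrist");s=robot.read_state();T.append(s["torque"][2]);e.append(s["joint_efforts"][5])
print(np.mean(T),np.mean(e))
E
```

```text
yaw -167.99 j6 -103.67 T [-2.708 -1.044  0.409] F [ 2.6 -7.5  2.8] e6 -0.443 tcp [0.5902 0.0649 0.1747] gap 0.0108 t 11.55
yaw -170.86 j6 -106.53 T [-2.689 -0.974  0.417] F [ 3.8 -8.   3.5] e6 -0.463 tcp [0.5901 0.0648 0.1747] gap 0.011 t 11.85
0.42950945248832784 -0.4326205886900425
```

```bash
python3 -m crank '[[[0,0,0],[0,0,0]],[[0,0,0],[0,0,0]],[[0,0,0],[0,0,0]],[[0,0,0],[0,0,0]],[[0,0,0],[0,0,0]]]' 60
python3 -m crank '[[[0,0,-20],[0,0,0]],[[0,0,-30],[0,0,0]],[[0,0,-30],[0,0,0]],[[0,0,-30],[0,0,0]],[[0,0,-20],[0,0,0]],[[0,0,0],[0,0,0]],[[0,0,0],[0,0,0]]]' 0 
python3 - <<'E'
from h import *
c=cap("wrist"); cv2.imwrite("pics/w2.png",c["img"]);P=pts(c)
z=P[(np.hypot(P[...,0]-.589,P[...,1]-.065)<.04)&(P[...,2]>.197)&(P[...,2]<.21)]
r=cv2.minAreaRect((z[:,:2]*1000).astype(np.float32));print(len(z),r)
b=P[(np.hypot(P[...,0]-.6076,P[...,1]+.1)<.04)&(P[...,2]>.222)&(P[...,2]<.26)];print("ball",len(b),b.mean(0),b[:,2].max())
E
python3 r.py
```

```text
t: 12.65
tcp_pos: [0.5893, 0.0662, 0.174]
ee_rot: [[-0.987, -0.158, -0.0], [-0.158, 0.987, 0.0], [0.0, 0.0, -1.0]]
force: [0.3, 0.7, -1.4]
finger_gap: 0.0604
finger_force: 0.0
t: 13.35
tcp_pos: [0.5895, 0.0661, 0.3041]
ee_rot: [[-0.988, -0.157, -0.0], [-0.157, 0.988, 0.001], [-0.0, 0.001, -1.0]]
force: [0.8, -0.2, -0.3]
finger_gap: -0.0002
finger_force: 0.0
645 ((589.0648803710938, 64.51660919189453), (35.72515869140625, 11.962420463562012), 18.05136489868164)
ball 1133 [ 0.60782816 -0.09484267  0.23872359] 0.2457523429584939
yaw -170.94 j6 -106.67 T [ 0.067 -0.054 -0.   ] F [-0.7 -0.2 -0.9] e6 0.001 tcp [0.5892 0.0661 0.3031] gap -0.0004 t 13.4
```

View pics/w2.png

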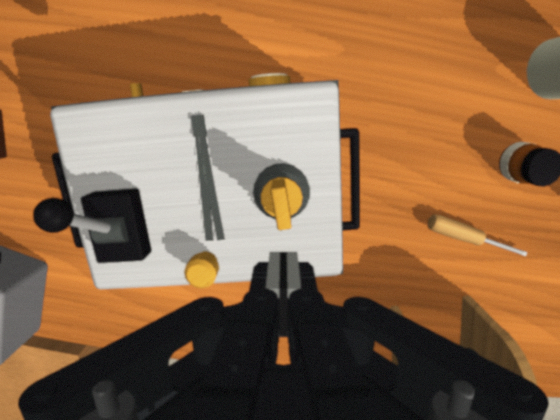

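The bar sprang back 0.16 rad, as it should when snug. The plug shows at (282,200), the ball at (52,214), and the tweezers are undisturbed. Next I go in front of the lever ball with shut fingers.

```bash
python3 -m crank '[[[0,0,0],[0,0,-0.063]],[[13.7,-33.2,0],[0,0,0]],[[13.7,-33.2,0],[0,0,0]],[[13.7,-33.2,0],[0,0,0]],[[13.7,-33.2,0],[0,0,0]],[[13.7,-33.2,0],[0,0,0]],[[0,0,0],[0,0,0]],[[0,0,30],[0,0,0]],[[0,0,30],[0,0,0]],[[0,0,21],[0,0,0]],[[0,0,0],[0,0,0]],[[0,0,0],[0,0,0]]]'
python3 r.py
python3 - <<'E'
from h import *
c=cap("side");cv2.imwrite("pics/s2.png",cv2.resize(c["img"][100:280,160:340],None,fx=3,fy=3))
E
```

```text
t: 14.6
tcp_pos: [0.5588, -0.1111, 0.2232]
ee_rot: [[-0.976, -0.219, -0.001], [-0.219, 0.976, -0.001], [0.001, -0.0, -1.0]]
force: [-0.1, 0.0, 0.8]
finger_gap: -0.0003
finger_force: 0.0
yaw -167.33 j6 -86.27 T [-0.037 -0.027 -0.024] F [-0.1  0.   0.8] e6 -0.002 tcp [ 0.5588 -0.1111  0.2232] gap -0.0003 t 14.6
```

View pics/s2.png

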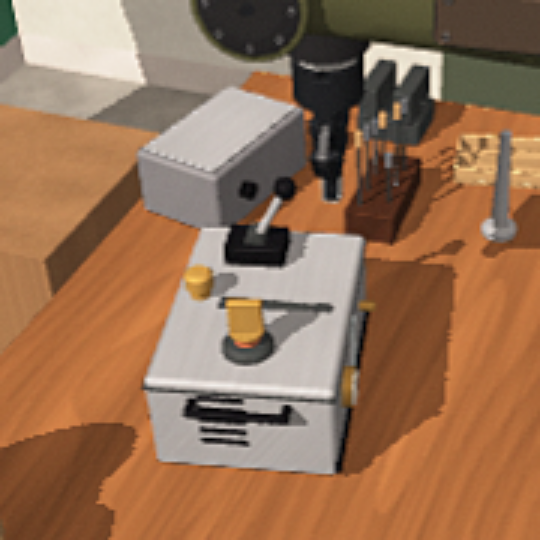

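The fingers, at crop pixel (332,190), stand just in front of the ball at (285,188), clear of it. Pushing away from the robot.

```bash
python3 -m crank '[[[-10,0,0],[0,0,0]],[[-10,0,0],[0,0,0]],[[-10,0,0],[0,0,0]],[[-10,0,0],[0,0,0]],[[-10,0,0],[0,0,0]],[[-10,0,0],[0,0,0]],[[-10,0,0],[0,0,0]],[[-10,0,0],[0,0,0]],[[-8,0,0],[0,0,0]],[[-4,0,0],[0,0,0]],[[0,0,0],[0,0,0]]]'
python3 r.py
python3 - <<'E'
from h import *
c=cap("side");cv2.imwrite("pics/s3.png",cv2.resize(c["img"][100:280,160:340],None,fx=3,fy=3))
E
```

```text
t: 15.75
tcp_pos: [0.6492, -0.0908, 0.2227]
ee_rot: [[-0.976, -0.219, -0.001], [-0.219, 0.976, 0.0], [0.001, 0.0, -1.0]]
force: [-0.1, 0.5, 0.2]
finger_gap: -0.0001
finger_force: 0.0
yaw -167.34 j6 -86.81 T [0.004 0.028 0.02 ] F [-0.1  0.5  0.2] e6 -0.004 tcp [ 0.6492 -0.0908  0.2227] gap -0.0001 t 15.75
```

View pics/s3.png

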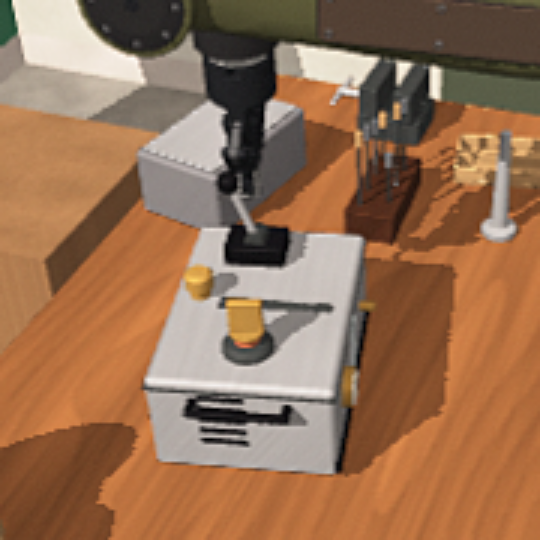

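The ball is now at (228,183) and the lever leans to the back. I'll push on to the stop in small steps.

```bash
python3 -m crank '[[[-3,0,0],[0,0,0]],[[-3,0,0],[0,0,0]],[[-2,0,0],[0,0,0]],[[0,0,0],[0,0,0]]]' >/dev/null
python3 r.py; python3 -m crank '[[[-2,0,0],[0,0,0]],[[-1,0,0],[0,0,0]],[[0,0,0],[0,0,0]]]'>/dev/null; python3 r.py
python3 - <<'E'
from h import *
for n in("side","top"):
    c=cap(n);P=pts(c);
    o=np.array([.6452,-.0915]);u=np.array([.9754,.2205]);a=(P[...,:2]-o)@u;b=(P[...,:2]-o)@np.array([-u[1],u[0]])
    m=(a>.02)&(a<.07)&(abs(b)<.02)&(P[...,2]>.215)&(P[...,2]<.26)&(c["img"].max(2)<70)
    print(n,m.sum(),a[m].mean(),a[m].max(),a[m].min(),P[m][:,2].max() if m.any() else 0)
E
```

```text
yaw -167.35 j6 -86.85 T [0.019 0.084 0.075] F [-0.4  0.  -1.2] e6 -0.002 tcp [ 0.6567 -0.0892  0.2232] gap 0.0 t 16.2
yaw -167.35 j6 -86.87 T [-0.065  0.096  0.016] F [ 0.2 -0.4  0.2] e6 -0.001 tcp [ 0.6596 -0.0886  0.2232] gap 0.0001 t 16.5
side 40 0.03730854477626491 0.04761059496947783 0.02006590860705816 0.2579203143609282<stdin>:6: RuntimeWarning: Mean of empty slice.
  ret = ret.dtype.type(ret / rcount)
Traceback (most recent call last):
ValueError: zero-size array to reduction operation maximum which has no identity
```

```bash
for i in 1; do python3 -m crank '[[[-1.5,0,0],[0,0,0]],[[-1,0,0],[0,0,0]],[[0,0,0],[0,0,0]]]'>/dev/null; python3 r.py; done
python3 -m crank '[[[-1.5,0,0],[0,0,0]],[[0,0,0],[0,0,0]]]'>/dev/null; python3 r.py
```

```text
yaw -167.36 j6 -86.88 T [-0.105  1.773  0.005] F [-5.5 -0.1  0.6] e6 -0.012 tcp [ 0.6611 -0.0883  0.2233] gap 0.0001 t 16.9
yaw -167.37 j6 -86.89 T [-0.081  3.544  0.005] F [-11.2  -1.    2.1] e6 -0.027 tcp [ 0.6613 -0.0883  0.2233] gap 0.0002 t 17.1
```

The lever is against its stop. Now I back off, rise clear, and check.

```bash
python3 -m crank '[[[5,0,0],[0,0,0]],[[20,0,0],[0,0,0]],[[40,0,0],[0,0,0]],[[40,0,-10],[0,0,0]],[[40,0,-40],[0,0,0]],[[30,0,-40],[0,0,0]],[[0,0,-30],[0,0,0]],[[0,0,0],[0,0,0]],[[0,0,0],[0,0,0]]]'
python3 - <<'E'
from h import *
c=cap("side");cv2.imwrite("pics/s4.png",cv2.resize(c["img"][100:280,160:340],None,fx=3,fy=3))
P=pts(c)
o=np.array([.6452,-.0915]);u=np.array([.9754,.2205]);a=(P[...,:2]-o)@u;b=(P[...,:2]-o)@np.array([-u[1],u[0]])
m=(abs(a)<.07)&(abs(b)<.025)&(P[...,2]>.215)&(P[...,2]<.26)
print(m.sum(),a[m].mean(),a[m].max(),a[m].min(),P[m][:,2].max())
E
```

```text
t: 18.0
tcp_pos: [0.4975, -0.1249, 0.3396]
ee_rot: [[-0.976, -0.219, 0.003], [-0.219, 0.976, 0.001], [-0.003, 0.0, -1.0]]
force: [0.4, 1.1, -0.9]
finger_gap: 0.0004
finger_force: 0.0
55 0.03974708215150056 0.05195635033678226 0.029437516806872416 0.24623809149167797
```

View pics/s4.png

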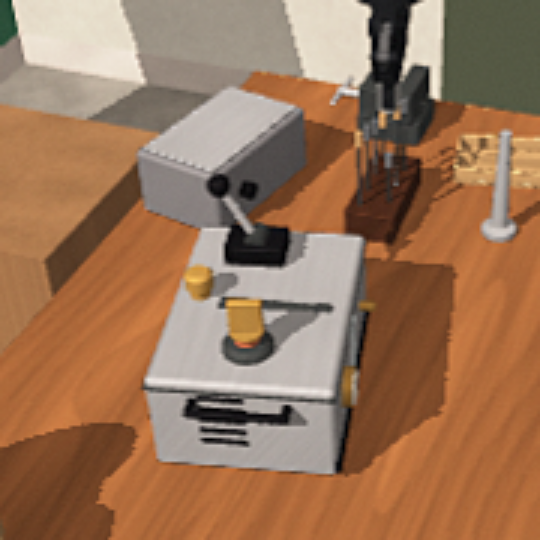

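The ball, at (218,185), leans fully back with its centre about 39 mm behind the pivot. The tweezers and valve are unmoved and the arm is clear.

```bash
python3 -c "
from workcell import robot
print(robot.hand_in())"
```

```text
the job is handed in; nothing more can be done
None
```

The plug is screwed in snug at about 0.43–0.45 N m, then the heater lever was pushed fully on to its stop; the tweezers and relief valve look unmoved, the arm is clear, and the job was handed in at about 18 s of the 72 s.

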